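# Seat the adapter plate on its two locating pins and close the keeper

## Robot

A 6-joint arm with a two-finger parallel gripper is mounted at the origin on a cart in front of the work surface, level with it; the furniture and walls round the work are solid. World frame = base frame: x ahead of the robot, y to its left, z up, the work surface at z = 0. Lengths are in mm, angles in rad, forces in N, time in s.
With the tool pointing down it reaches from about 275 to 825 mm from the base axis. Payload 4.9 kg.
Tool frame: the origin (TCP) lies at the very end of the fingers, on their centre line; the grasp point (between the pads) lies 19 mm behind it; z points along the fingers, y is the line along which they close (so a half turn about z gives the same grasp; the last joint's range is limited). The gripper opens to 85 mm and grips with 20 to 120 N. Pads are 22 mm wide; open, the fingers measure 114 mm over their backs; the gripper's body (76 mm by 85 mm) begins 54 mm behind the grasp point. The pads swing forward as they close: fully open they stand 13 mm farther back than shut.
Start: joints at [0.985, 0.326, -0.193, 1.052, 0, 1.437], TCP at [240.119, 494.835, 231.281] pointing down, gripper open.
Joint ranges: [-2.65, 2.65], [-0.97, 1.79], [-1.3, 1.35], [-1.93, 2.1], [-1.47, 1.37], [-3.14, 3.14]. Speed limits (rad/s): [2.57, 2.57, 3.14, 3.14, 3.14, 3.14].

## Interface

Orientations are given as [roll, pitch, yaw] about the fixed x, y, z axes, in that order (R = Rz(yaw) Ry(pitch) Rx(roll)).
In Python, from bench import bot, solve_ik, imaging gives the robot as it stands. Calls block until the motion is done:
- bot.move_ptp(position, orientation): joint-space move of the TCP to a pose.
- bot.movel(position, rot=None, max_speed=150, threshold=None): straight line of the TCP; rot=None keeps the orientation; max_speed is the mean speed in mm/s. With threshold (N) it stops when the force on the tool has changed by that much, and returns True; else False.
- bot.move_j(angles): joint-space move.
- bot.grip(opening, effort=None): opening from 0.0 (shut) to 1.0 (fully open); effort is the grip in N (None keeps the last); returns when the fingers have stopped.
- bot.dwell(seconds).
- solve_ik(position, orientation): joint angles nearest the present ones, or None.
- bot.get_state(): the state.
- imaging.capture(name): name is "scene" or "top" or "wrist"; returns the picture (384x512x3 uint8, blue, green, red); there is no depth.
- imaging.camera_model(name): a dict with "K" (3x3 intrinsics, pixels), "k1" (the pictures are not rectified: a ray, as slopes to the right and down, at radius r is drawn at 1 + k1 r^2 times it, then the intrinsics apply), "position" and "rotation" of the camera in the world. Camera axes: x right, y up, looking along -z (the intrinsics and any distortion apply to the point x, -y, -z); pixel columns grow to the right and rows downward; lengths in mm; the calibration is good to about 2 mm. A picture is of the moment at which its call begins: read the wrist's pose just before it. camera_model takes no time and is no camera call; for the wrist camera it gives the pose at the moment of the call.
A pose or a line that the arm cannot do raises bot.IKError and nothing moves.
- bot.sign_off(): hands the job in; it is judged then, once.
The state is a dict: "t": time; "qpos": joint angles; "joint_velocities": joint speeds; "effort": joint torques, N m; "tcp_pos": TCP position; "orientation": TCP orientation; "contact_force": force on the tool from outside, world axes, zero at the start; "wrist_torque": the same for the moment, N m; "opening": opening from 0.0 (shut) to 1.0 (fully open); "gripper_force": force on a finger pad.
Only numpy, scipy, OpenCV 4.12 (cv2) and the standard library are available. Lean on these libraries where they do the work, as an engineer would, in place of code of your own. Each camera call takes 0.05 s, during which the arm holds its last target. There are 200 camera calls.

## Task

The adapter plate is lying askew on top of its fixture, still resting on the tips of the two locating pins. Nudge it along with your fingertips, never picking it up, until its two small holes drop over the pins and it lies flat on the base; then push the keeper arm round by its knob until it points straight across the plate. Leave the things standing around where they are.

Things in the scene. Friction and masses are not known exactly. Their poses are not given: they have to be found in the camera images.
- fixture: Dark steel fixture, screwed down, at a varying place and yaw. Origin at worktop level below where the plate's centre belongs; z up. Base block 130 mm in x, 210 mm in y (y -112 to +98), top 12 mm above the worktop. At yaw 0 its rest bar (+y) is at the robot's left, the keeper (-y) at its right. The seated plate lies between them, its axes parallel to the fixture's.
- rest_bar (a point): Centre of the top of the steel rest bar on the fixture, at fixture x 0, y +80.5 mm. The bar is 35 mm in y (y +63 to +98), 130 mm in x, its top 22 mm above the worktop, level with the pin tips. The seated plate's +y edge clears it by 3 mm.
- pin_1 (a point): Tip of one locating pin, at fixture x -35, y -20 mm, 22 mm above the worktop. The pin stands 10 mm out of the base: 12 mm diameter for 4 mm, then tapering to a flat tip 5 mm wide.
- pin_2 (a point): Tip of the other, equal pin, at fixture x +35, y -20 mm.
- plate: Loose aluminium plate, 110 (x) x 120 (y) x 8 mm, 0.2 to 0.42 kg. Origin: centre of its underside. It starts level on rest bar and pin tips, underside 22 mm above the worktop, 12 to 24 mm too far to fixture +y, up to 15 mm off to -x or 3 mm to +x, turned up to 0.12 rad. Pushed to fixture -y it falls once holes meet pins and its edge clears the bar; then its top is 20 mm above the worktop.
- plate_hole0 (a point): Upper mouth of one of the plate's two pin holes (through, 13.6 mm diameter), at plate x -35, y -20 mm; belongs over pin_1. The plate's 36 mm bore at x 0, y +16 mm takes no pin.
- plate_hole1 (a point): Upper mouth of the other pin hole, at plate x +35, y -20 mm; belongs over pin_2.
- keeper (a joint): Angle of the keeper, rad: flat arm 14 mm wide, 23 to 29 mm above the worktop, reaching 59 mm from its pivot at fixture x 0, y -88 mm. At 0 it points to fixture -x (to the robot), clear of the plate; it swings clockwise seen from above; at 1.57 it points to fixture +y, across the seated plate's edge. Stop at 1.65. Starts at -0.2 to 0.3, stays where left. An unseated plate blocks it.
- keeper_knob (a point): Top centre of the upright black knob on the keeper arm: 12 mm diameter, 24 mm tall above the arm, top 53 mm above the worktop, 50 mm from the pivot. About 1 to 2 N on it turns the arm.
- weight: Bystander: brass check weight, 23 mm wide, 28 mm tall; origin under its centre.
- fitting: Bystander: small tube fitting, 18 mm wide, 24 mm tall; origin under its centre.
- spanner: Bystander: small steel spanner lying flat, 23 x 130 x 6 mm; origin under its centre.
- vial: Bystander: sample vial, 27 mm wide, 61 mm tall; origin under its centre.
- tweezers: Bystander: tweezers lying flat, 16 x 125 x 8 mm; origin under their centre.
- tape: Bystander: roll of tape lying flat, 96 mm wide, 25 mm tall; origin under its centre.
Not all that is in view belongs to the job. Of the things that look like the plate, the larger one is meant.

How it is judged:
By the outcome, as a careful person would: the job done as asked, in the order asked, and still so for the second after the job is handed in, with the robot touching nothing.
It also fails if it takes over 72 s, if anything falls off the work surface, if the arm or the gripper's body presses on something with over 40 N, if the wrist force passes 120 N, or if a joint passes its speed limit or range.

## Working session

There is one attempt and no reset: what is moved stays moved. The work goes in short steps, each a Python script; the robot and the scene stay as the last script left them, time stands still between calls to the robot, and variables do not carry over. Pictures are saved under pics/ and viewed, at most 10 in all, crops included, and the job is handed in when it is done.

```bash
ls; mkdir -p pics; python3 - <<'E'
from bench import bot, imaging
import cv2
for n in("top","scene"):
    im=imaging.capture(n); cv2.imwrite(f"pics/{n}0.png",im)
    m=imaging.camera_model(n); print(n,m)
print(bot.get_state())
E
```

```text
pics
top {'K': array([[352.17331307,   0.        , 252.93378861],
       [  0.        , 352.17331307, 191.29439313],
       [  0.        ,   0.        ,   1.        ]]), 'k1': -0.11138013647703404, 'position': array([ 266.26160722,   46.653613  , 1241.28526635]), 'rotation': array([ 0.22089995,  0.00239551, -1.72096216])}
scene {'K': array([[380.79449731,   0.        , 253.72366872],
       [  0.        , 380.79449731, 194.64202593],
       [  0.        ,   0.        ,   1.        ]]), 'k1': -0.06199168924380291, 'position': array([-144.88876719, -703.27154751,  680.91565684]), 'rotation': array([ 1.02143445, -0.01603575, -0.73652074])}
{'t': 0.1, 'qpos': array([ 9.84779300e-01,  3.26881677e-01, -1.93447343e-01,  1.05202410e+00,
       -2.01626550e-05,  1.43660400e+00]), 'joint_velocities': array([ 0.0011881 , -0.00093149,  0.00264603, -0.00056563,  0.00122417,
        0.00016607]), 'effort': array([-6.94477567e-04, -4.44239044e+01,  2.63038409e+01,  7.84603937e-03,
       -2.58354894e-04,  6.66002293e-06]), 'tcp_pos': array([239.83986199, 494.38197909, 230.58753354]), 'orientation': array([-3.14004716e+00, -1.88301857e-04,  2.68976783e+00]), 'contact_force': array([0.11496945, 0.36762605, 0.55222513]), 'wrist_torque': array([ 0.04926646, -0.0060706 , -0.03286692]), 'gripper_force': 0.0, 'opening': 1.003145359217423}
```

View pics/top0.png

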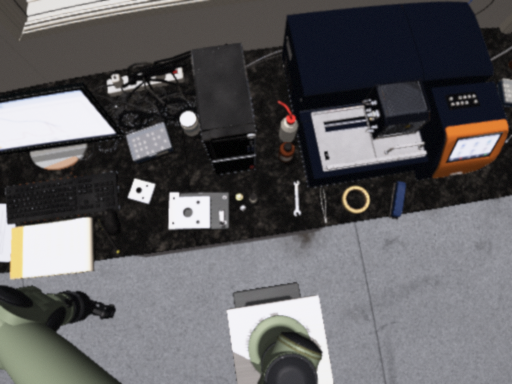

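View pics/scene0.png

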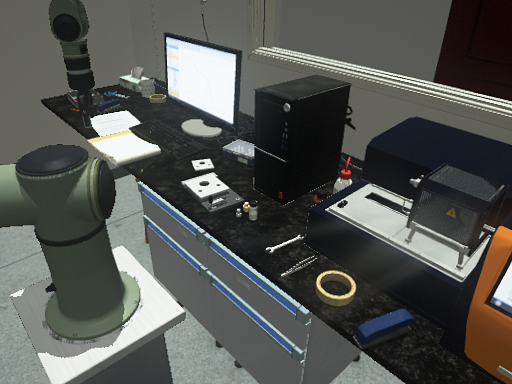

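The top view shows two plate-like things: a larger one at (188,211), lying on a dark fixture, and a smaller one at (142,190), lying alone. The description fits the larger one. I'll go above it for an enlarged wrist view that confirms this.

```bash
cat >h.py <<'E'
import numpy as np, cv2
from scipy.spatial.transform import Rotation as R
from bench import bot, imaging, solve_ik
def cast(m,px,z):
    px=np.asarray(px,float).reshape(-1,2); K=m["K"]
    d=np.stack([(px[:,0]-K[0,2])/K[0,0],(px[:,1]-K[1,2])/K[1,1]],1)
    u=d.copy()
    for _ in range(20): u=d/(1+m["k1"]*(u**2).sum(1,keepdims=True))
    w=R.from_euler("xyz",m["rotation"]).apply(np.c_[u[:,0],-u[:,1],-np.ones(len(u))]) if np.shape(m["rotation"])==(3,) else np.c_[u[:,0],-u[:,1],-np.ones(len(u))]@np.array(m["rotation"]).T
    p=m["position"]; return p+w*((z-p[2])/w[:,2])[:,None]
def proj(m,P):
    P=np.atleast_2d(P)-m["position"]; c=R.from_euler("xyz",m["rotation"]).inv().apply(P)
    u=np.c_[c[:,0],-c[:,1]]/-c[:,2:]; u=u*(1+m["k1"]*(u**2).sum(1,keepdims=True))
    return u*[m["K"][0,0],m["K"][1,1]]+m["K"][:2,2]
def wrist(name):
    m=imaging.camera_model("wrist"); im=imaging.capture("wrist"); cv2.imwrite(f"pics/{name}.png",im)
    import pickle; pickle.dump(m,open(f"pics/{name}.pkl","wb")); return m,im
E
python3 - <<'E'
from h import *
m=imaging.camera_model("top")
P=cast(m,[[188,211],[142,190],[229,194],[228,228],[170,192],[238,197],[243,208],[254,197],[190,125]],20); print(P.round())
w=imaging.camera_model("wrist"); print(w, bot.get_state()["tcp_pos"])
E
```

```text
[[502. 246.  20.]
 [603. 403.  20.]
 [541.  94.  20.]
 [421. 114.  20.]
 [580. 302.  20.]
 [525.  64.  20.]
 [484.  52.  20.]
 [517.   8.  20.]
 [825. 203.  20.]]
{'K': array([[264.6598825 ,   0.        , 260.04965168],
       [  0.        , 264.6598825 , 198.70911631],
       [  0.        ,   0.        ,   1.        ]]), 'k1': -0.017748105665961623, 'position': array([174.73095994, 526.48720673, 372.27979512]), 'rotation': array([-0.28643922,  0.00178469,  1.11929394])} [239.83986199 494.38197909 230.58753354]
```

```bash
python3 - <<'E'
from h import *
bot.move_ptp([560,205,190],[np.pi,0,np.pi])
m,im=wrist("w1"); print(m,bot.get_state()["t"])
c=proj(m,[500,205,22])[0]; print(c)
x0=int(max(c[0]-133,0));y0=int(min(max(c[1]-100,0),184))
cv2.imwrite("pics/w1c.png",cv2.resize(im[y0:y0+200,x0:x0+266],None,fx=3,fy=3,interpolation=cv2.INTER_CUBIC)); print(x0,y0)
E
```

```text
{'K': array([[264.6598825 ,   0.        , 260.04965168],
       [  0.        , 264.6598825 , 198.70911631],
       [  0.        ,   0.        ,   1.        ]]), 'k1': -0.017748105665961623, 'position': array([487.1748514 , 206.23391596, 331.78116046]), 'rotation': array([-2.86357077e-01, -3.61815015e-05,  1.57206457e+00])} 1.7417
[258.94100456 132.61575541]
125 32
```

View pics/w1c.png

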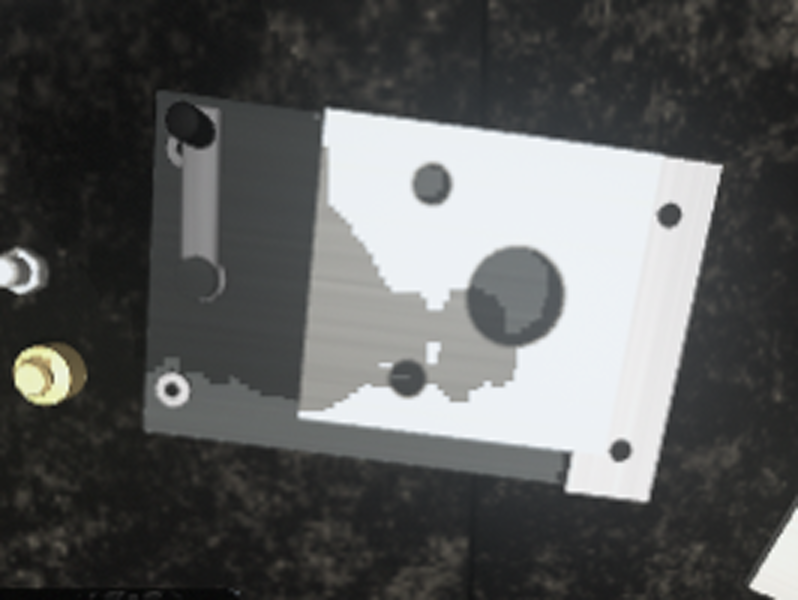

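The crop confirms it: the larger plate lies on the fixture. It has two pin holes at crop (432,184) and (407,378) and a bore at (516,297). The rest bar is at the right (+y), with outer corners (722,165) and (650,502). The keeper is at the left, with its pivot at (203,280) and knob top at about (183,122). Next I'll turn these pixels into poses.

```bash
python3 - <<'E'
from h import *
import pickle; m=pickle.load(open("pics/w1.pkl","rb"))
f=lambda l,z:cast(m,(np.array(l,float)-1)/3+[125,32],z)[:,:2]
bar=f([(722,165),(650,502),(566,490)],22); base=f([(145,432),(158,92)],12)
hol=f([(432,184),(407,378),(516,297)],30); cor=f([(325,108),(298,417),(607,450),(660,157)],30)
kn=f([(183,121)],53);pv=f([(203,280)],29)
for n,v in dict(bar=bar,base=base,hol=hol,cor=cor,kn=kn,pv=pv).items(): print(n,v.round(1).tolist())
def fit(L,W):
    L=np.array(L,float);W=np.array(W);lc,wc=L.mean(0),W.mean(0);a,b=L-lc,W-wc
    t=np.arctan2((a[:,0]*b[:,1]-a[:,1]*b[:,0]).sum(),(a*b).sum());Rm=np.array([[np.cos(t),-np.sin(t)],[np.sin(t),np.cos(t)]])
    o=wc-Rm@lc;return t,o,(W-(L@Rm.T+o))
tf,of,r=fit([(-65,98),(65,98),(65,63),(65,-112),(-65,-112)],np.r_[bar,base]);print("fixture",tf,of,r.round(1).tolist())
tp,op,r=fit([(-35,-20),(35,-20),(0,16)],hol);print("plate",tp,op,r.round(1).tolist())
tp2,op2,r=fit([(-55,-60),(55,-60),(55,60),(-55,60)],cor);print("plate2",tp2,op2,r.round(1).tolist())
Rf=np.array([[np.cos(tf),-np.sin(tf)],[np.sin(tf),np.cos(tf)]])
print("plate in fix",(op-of)@Rf,tp-tf,(op2-of)@Rf,tp2-tf)
d=(kn[0]-of)@Rf-[0,-88];print("knob in fix rel pivot",d,np.hypot(*d),"ang",np.arctan2(d[1],-d[0]), "pivot",(pv-of)@Rf)
E
```

```text
bar [[450.8, 321.0], [578.6, 305.7], [573.6, 271.2]]
base [[551.9, 99.2], [425.1, 115.2]]
hol [[458.5, 215.4], [527.4, 206.6], [497.5, 246.8]]
cor [[433.8, 178.0], [542.4, 164.7], [555.2, 284.5], [449.3, 295.8]]
kn [[441.6, 134.3]]
pv [[491.5, 131.4]]
fixture -0.12487102761264741 [502.24513743 217.14111169] [[0.9, -1.4], [-0.3, -0.5], [-1.0, -0.4], [-0.9, 1.3], [1.3, 1.1]]
plate -0.1266864856128038 [495.47394026 230.86687479] [[0.3, -0.1], [-0.3, 0.0], [-0.0, 0.0]]
plate2 -0.11649715298651223 [495.15709544 230.76913551] [[0.2, 0.4], [-0.4, -0.0], [-1.6, 0.6], [1.8, -0.9]]
plate in fix [-8.42797427 12.77556   ] -0.0018154580001563808 [-8.73017894 12.63911975] 0.008373874626135189
knob in fix rel pivot [-49.83643642  -1.79530045] 49.86876275169277 ang -0.03600828194037624 pivot [[ 4.38385347e-02 -8.63714906e+01]]
```

```bash
cat >>h.py <<'E'
TF=-0.125; OF=np.array([502.2,217.1]); RF=np.array([[np.cos(TF),-np.sin(TF)],[np.sin(TF),np.cos(TF)]])
def W(x,y,z): return np.r_[RF@[x,y]+OF,z]
def F(p): return (np.asarray(p)[:2]-OF)@RF
E
python3 - <<'E'
from h import *
o=[np.pi,0,np.pi+TF]; s=bot.get_state
bot.move_ptp(W(-97,13,60),o)
print(bot.movel(W(-97,13,-8),max_speed=30,threshold=4))
z0=s()["tcp_pos"][2]; print("touch z",z0,s()["contact_force"],s()["opening"])
z=z0+25.5
bot.movel(W(-97,13,z),max_speed=60)
wrist("w2"); f0=s()["contact_force"]
bot.movel(W(-80,13,z),max_speed=60); wrist("w3")
print(F(s()["tcp_pos"]),s()["contact_force"]-f0,s()["t"])
E
python3 -c "
import cv2
cv2.imwrite('pics/w3b.png',cv2.imread('pics/w3.png'))"
```

```text
False
touch z -7.869578927175627 [ 0.35088318  0.60327725 -0.15353051] 1.0023246695704224
[-80.06054101  12.78692991] [-0.35647852 -0.07858397 -0.46917165] 6.0917
```

View pics/w3.png

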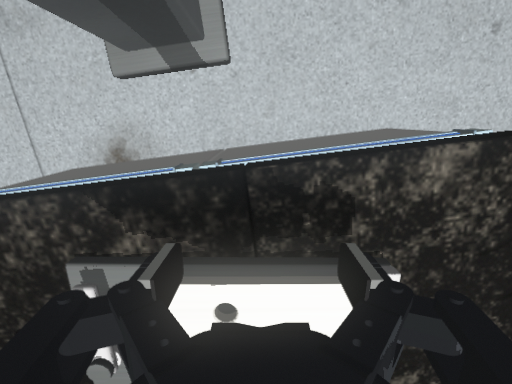

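The fingers stand on the robot's side of the plate edge and nothing is touching. The open tips didn't reach the worktop at TCP -8, which fits their sitting 13 mm farther back. I'll probe a little deeper, then push.

```bash
python3 - <<'E'
from h import *
s=bot.get_state
bot.movel(W(-97,13,-4),max_speed=100)
print(bot.movel(W(-97,13,-17),max_speed=20,threshold=4))
z0=s()["tcp_pos"][2]; print("touch z",z0,s()["contact_force"])
z=z0+25.5
bot.movel(W(-97,13,z),max_speed=60); f0=s()["contact_force"]
for x in(-80,-74,-71,-69,-67.5):
    bot.movel(W(x,13,z),max_speed=40); print(x,F(s()["tcp_pos"]),(s()["contact_force"]-f0).round(1))
bot.movel(W(-85,13,z),max_speed=80)
bot.movel(W(-85,13,70),max_speed=150)
bot.move_ptp(W(60,0,190),[np.pi,0,np.pi+TF])
m,im=wrist("w4"); print(s()["t"],s()["tcp_pos"])
c=proj(m,[500,210,22])[0]
x0=int(c[0]-133);y0=int(min(max(c[1]-100,0),184));print(x0,y0)
cv2.imwrite("pics/w4c.png",cv2.resize(im[y0:y0+200,x0:x0+266],None,fx=3,fy=3,interpolation=cv2.INTER_CUBIC))
E
```

```text
True
touch z -13.144465351666215 [-0.68301709  0.7803766   5.59751347]
-80 [-79.99008291  12.84898063] [ 0.4 -1.1  0.2]
-74 [-73.71127976  13.06817871] [ 1.  -0.7 -0.3]
-71 [-70.87046547  12.98840821] [ 0.5 -0.4 -0.6]
-69 [-69.04021598  13.0109699 ] [-0.3 -0.6 -0.5]
-67.5 [-67.43136092  12.99269552] [-0.6 -1.  -0.3]
10.95 [559.26850609 209.59448163 187.58355711]
120 33
```

View pics/w4c.png

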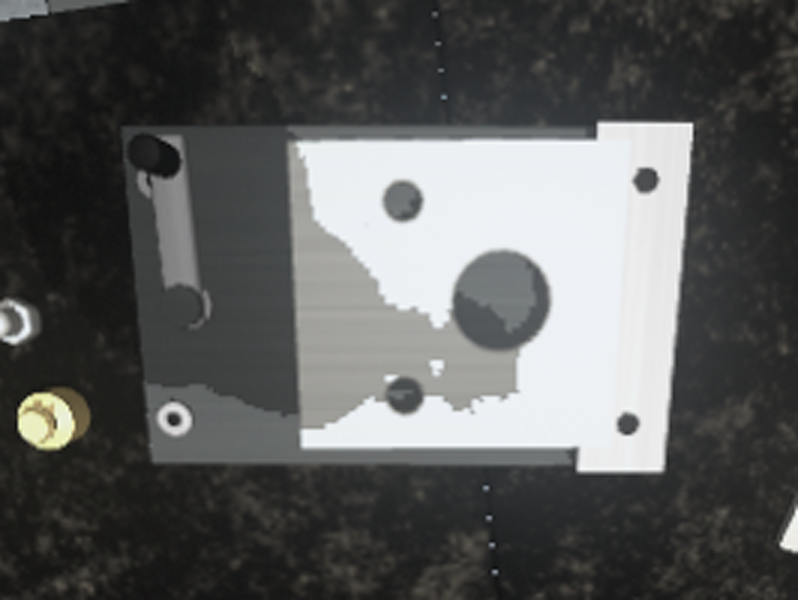

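The plate has slid to +x and now lies nearly in the middle of the bar. The holes are at crop (403,200) and (405,395), the bar's corners at (598,122), (693,123), (664,472) and (578,471), and the base's at (122,127) and (152,463).

```bash
cat >>h.py <<'E'
def fit(L,Wd):
    L=np.array(L,float);Wd=np.array(Wd);lc,wc=L.mean(0),Wd.mean(0);a,b=L-lc,Wd-wc
    t=np.arctan2((a[:,0]*b[:,1]-a[:,1]*b[:,0]).sum(),(a*b).sum());Rm=np.array([[np.cos(t),-np.sin(t)],[np.sin(t),np.cos(t)]])
    o=wc-Rm@lc;return t,o,(Wd-(L@Rm.T+o)).round(1).tolist()
def holes(m,im,guess):
    out=[]
    g=im.max(2)
    for (x,y),r in guess:
        x,y=int(round(x)),int(round(y)); w=g[y-r:y+r+1,x-r:x+r+1]
        b=cv2.resize(w,None,fx=8,fy=8,interpolation=cv2.INTER_CUBIC)
        _,b=cv2.threshold(b,0,255,cv2.THRESH_BINARY_INV|cv2.THRESH_OTSU)
        cs,_=cv2.findContours(b,cv2.RETR_EXTERNAL,cv2.CHAIN_APPROX_NONE); c=max(cs,key=cv2.contourArea)
        (cx,cy),(d1,d2),_=cv2.fitEllipse(c); out.append((x-r+(cx+.5)/8-.5,y-r+(cy+.5)/8-.5)); print("hole",np.round(out[-1],1),round(d1/8,1),round(d2/8,1))
    return out
E
python3 - <<'E'
from h import *
import pickle; m=pickle.load(open("pics/w4.pkl","rb"));im=cv2.imread("pics/w4.png")
c=lambda l:(np.array(l,float)-1)/3+[120,33]
f=lambda l,z:cast(m,c(l),z)[:,:2]
bar=f([(693,123),(664,472),(578,471),(598,122)],22); base=f([(152,463),(122,127)],12)
hp=holes(m,im,[(c((403,200)),9),(c((405,395)),9),(c((501,300)),22)])
hol=cast(m,hp,30)[:,:2]
print(bar.round(1).tolist(),base.round(1).tolist())
tf,of,r=fit([(-65,98),(65,98),(65,63),(-65,63),(65,-112),(-65,-112)],np.r_[bar,base]);print("fixture",tf,of,r)
tp,op,r=fit([(-35,-20),(35,-20),(0,16)],hol);print("plate",tp,op,r)
Rf=np.array([[np.cos(tf),-np.sin(tf)],[np.sin(tf),np.cos(tf)]])
print("plate in fix",(op-of)@Rf,tp-tf,"in nominal F",F(op))
E
```

```text
hole [253.8  99.6] 13.2 13.8
hole [254.5 161.5] 17.1 20.0
hole [284.1 136.7] 32.3 46.0
[[451.0, 321.1], [578.5, 305.3], [573.9, 271.1], [446.6, 287.4]] [[551.4, 98.8], [424.9, 115.3]]
fixture -0.1275782954763814 [502.31050405 216.96274675] [[0.7, -1.4], [-0.7, -0.6], [-0.9, -0.0], [0.8, -0.3], [-1.1, 1.2], [1.3, 1.1]]
plate -0.16387018959988173 [502.32041444 229.57694496] [[0.4, -0.7], [-3.0, 2.9], [2.5, -2.3]]
plate in fix [-1.59510606 12.51294256] -0.03629189412350034 in nominal F [-1.43608486 12.39460832]
```

```bash
python3 - <<'E'
from h import *
import pickle; m=pickle.load(open("pics/w4.pkl","rb"))
f=lambda l,z:cast(m,(np.array(l,float)-1)/3+[120,33],z)[:,:2]
for n,L,l in(("holes",[(-35,-20),(35,-20),(0,16)],[(403,200),(405,395),(501,300)]),("edge",[(-55,-60),(55,-60)],[(289,140),(301,447)])):
    tp,op,r=fit(L,f(l,30)); print(n,tp-TF,F(op),r)
print(F(bot.get_state()["tcp_pos"]))
E
```

```text
holes 0.005421667484888454 [-2.25725133 13.39833547] [[0.2, 0.1], [-0.2, 0.1], [-0.1, -0.3]]
edge -0.0023238541054978468 [-1.81582309 13.55669841] [[0.2, -0.0], [-0.2, 0.0]]
[57.55898711 -0.33195704]
```

```bash
python3 - <<'E'
from h import *
s=bot.get_state; z=12.4
bot.move_ptp(W(-85,13,70),[np.pi,0,np.pi+TF])
bot.movel(W(-85,13,z),max_speed=100)
bot.movel(W(-65.2,13,z),max_speed=30)
bot.movel(W(-85,13,z),max_speed=80)
bot.movel(W(-85,13,80),max_speed=150)
o=[np.pi,0,np.pi/2+TF]
bot.move_ptp(W(0,110,80),o)
bot.movel(W(0,110,z),max_speed=100); f0=s()["contact_force"]
for y in(86,80,76,74,72,71):
    bot.movel(W(0,y,z),max_speed=30); p=s()["tcp_pos"]; print(y,F(p).round(1),p[2].round(1),(s()["contact_force"]-f0).round(1))
bot.movel(W(0,95,z),max_speed=80)
bot.movel(W(0,95,70),max_speed=150)
bot.move_ptp(W(60,0,190),[np.pi,0,np.pi+TF])
m,im=wrist("w5"); print(s()["t"])
cv2.imwrite("pics/w5c.png",cv2.resize(im[33:233,120:386],None,fx=3,fy=3,interpolation=cv2.INTER_CUBIC))
E
```

```text
86 [ 0.1 86.1] 12.5 [ 0.9 -0.4  0.8]
80 [ 0.1 79.9] 12.5 [2.7 0.2 0.1]
76 [ 0.1 75.7] 12.5 [ 0.4 -0.2  1.3]
74 [-0.3 73.5] 12.2 [ 0.9 -1.2  0.7]
72 [-0.1 71.7] 12.3 [ 1.  -0.5  0.3]
71 [-0.  70.9] 12.4 [0.8 0.3 1.2]
21.4583
```

View pics/w5c.png

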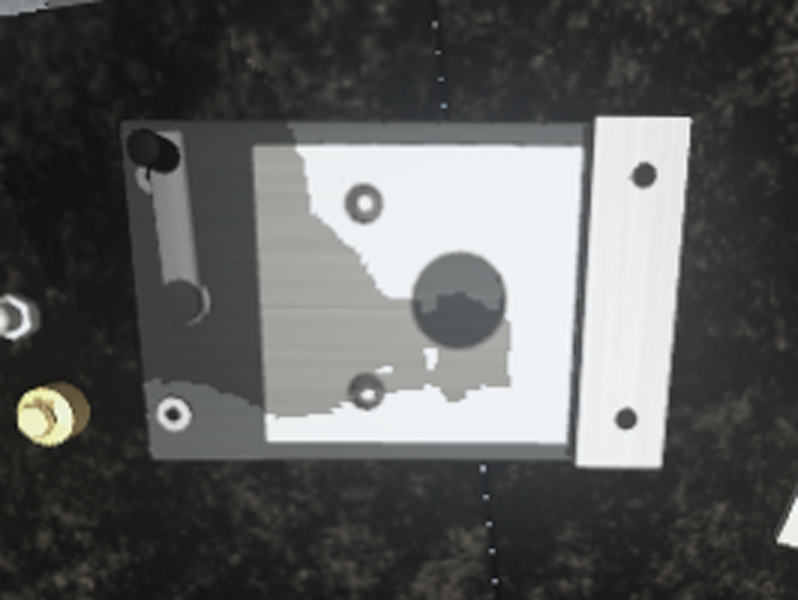

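The pins now show inside both holes at (364,204) and (367,391), and there is an even gap of about 3 mm to the bar, so the plate looks seated. I'll check its height from the hole spacing. Then I'll straddle the knob loosely and swing the keeper round.

```bash
python3 - <<'E'
from h import *
import pickle; m=pickle.load(open("pics/w5.pkl","rb"))
f=lambda l,z:cast(m,(np.array(l,float)-1)/3+[120,33],z)[:,:2]
for z in(20,30):
    q=f([(253,145),(266,441),(568,442),(583,146)],z); t,o,r=fit([(-55,-60),(55,-60),(55,60),(-55,60)],q); print(z,t-TF,F(o),r)
s=bot.get_state; P=lambda a,z:W(-50*np.cos(a),-88+50*np.sin(a),z); O=lambda a:[np.pi,0,np.pi+TF-a]
a=-0.036
bot.grip(0.45,20)
bot.move_ptp(P(a,100),O(a))
print(bot.movel(P(a,33),max_speed=60,threshold=6),s()["tcp_pos"][2])
bot.grip(0.2,20); print(s()["opening"],s()["gripper_force"],s()["t"])
f0=s()["contact_force"]
for a in np.r_[np.arange(0.15,1.5,.17),1.57]:
    bot.movel(P(a,33),O(a),max_speed=60); print(round(a,2),(s()["contact_force"]-f0).round(1))
m,im=wrist("w6"); print(s()["t"])
E
```

```text
20 -0.003814185226764577 [-0.0113265  -1.07799235] [[0.3, 0.2], [-0.2, -0.4], [-0.2, 0.4], [0.1, -0.2]]
30 -0.003814185226764577 [-0.42195548 -1.025823  ] [[2.3, 1.9], [-1.7, 1.7], [-2.2, -1.3], [1.6, -2.3]]
False 33.329646747741585
0.19869479424767353 0.0 24.3
0.15 [-0.2 -0.5 -0.4]
0.32 [-1.1 -1.4  0.6]
0.49 [-0.5 -1.4 -0.8]
0.66 [-0.2 -0.6  0.7]
0.83 [-0.6 -0.9  0.2]
1.0 [ 0.6 -0.2  1.9]
1.17 [-0.3 -0.4  0.1]
1.34 [-0.8 -0.3  0.5]
1.57 [-1.5  0.3 -0.8]
27.2833
```

The plate fits z = 20, so it lies flat. Now I'll lift off and look.

```bash
python3 - <<'E'
from h import *
s=bot.get_state
p=s()["tcp_pos"].copy(); bot.grip(0.45); p[2]=110; bot.movel(p)
bot.move_ptp(W(60,0,190),[np.pi,0,np.pi+TF])
m,im=wrist("w7"); print(s()["t"])
cv2.imwrite("pics/w7c.png",cv2.resize(im[33:233,120:386],None,fx=3,fy=3,interpolation=cv2.INTER_CUBIC))
E
```

```text
29.7167
```

View pics/w7c.png

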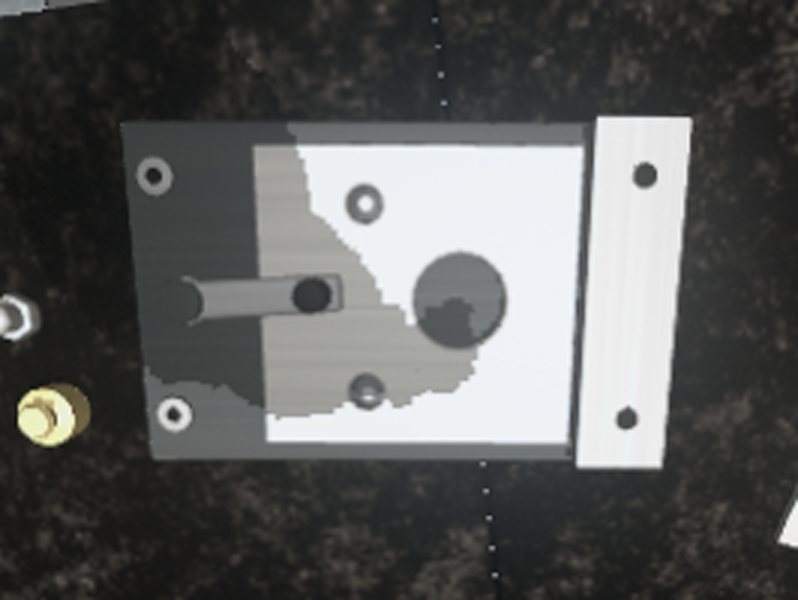

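The keeper now lies across the plate's edge, with its tip centre at (342,293), its pivot at (186,300) and its knob at (312,295). I'll work out its angle.

```bash
python3 - <<'E'
from h import *
import pickle; m=pickle.load(open("pics/w7.pkl","rb"))
f=lambda l,z:np.array([F(p) for p in cast(m,(np.array(l,float)-1)/3+[120,33],z)])
a=lambda d:np.arctan2(d[1],-d[0])
u=f([(205,282),(342,275),(205,319),(342,310)],29); print(u.round(1).tolist(),a(u[1]-u[0]),a(u[3]-u[2]))
k=f([(312,295)],53)[0]; print(k,a(k-[0,-88]))
h=f([(364,204),(367,391)],20); print(h, "fixture x dir err", np.arctan2(h[1,1]-h[0,1],h[1,0]-h[0,0]))
E
```

```text
[[-7.2, -79.4], [-9.6, -28.9], [6.1, -80.4], [2.9, -29.3]] 1.5237365661305722 1.508726240210134
[ -3.31295974 -36.96746159] 1.5059687186064925
[[-34.79600798 -20.98202016]
 [ 34.44598999 -21.18435419]] fixture x dir err -0.0029221204443461725
```

The angle is about 1.51, which puts the lag behind the fingers at about 0.06. I'll push once more to compensate.

```bash
python3 - <<'E'
from h import *
s=bot.get_state; P=lambda a,z:W(-50*np.cos(a),-88+50*np.sin(a),z); O=lambda a:[np.pi,0,np.pi+TF-a]
a=1.55
bot.move_ptp(P(a,100),O(a)); print(bot.movel(P(a,33),max_speed=60,threshold=6))
bot.grip(0.2,20)
bot.movel(P(1.627,33),O(1.627),max_speed=20); bot.dwell(.3)
bot.grip(0.45); bot.movel(P(1.627,110))
bot.move_ptp(W(60,0,190),[np.pi,0,np.pi+TF])
m,im=wrist("w8"); print(s()["t"])
cv2.imwrite("pics/w8c.png",cv2.resize(im[33:233,120:386],None,fx=3,fy=3,interpolation=cv2.INTER_CUBIC))
E
```

```text
False
35.8083
```

View pics/w8c.png

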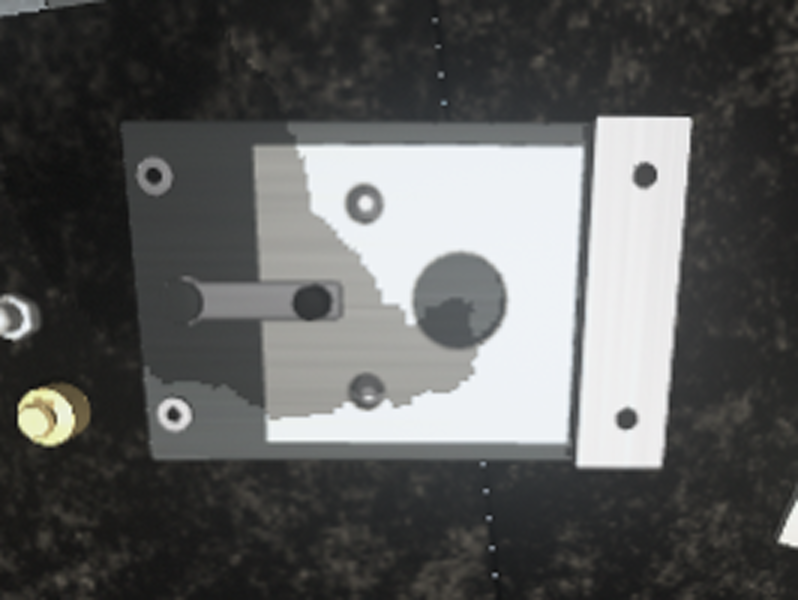

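The arm is now parallel to the plate, with its edges level at rows 282 and 320 and its tip at (342,300). The plate is still seated and the bystanders haven't moved, so I'm handing in.

```bash
python3 -c "
from bench import bot
print(bot.sign_off())"
```

```text
the job is handed in; nothing more can be done
None
```

The job is handed in at about 36 s: the plate lies flat over both pins, the keeper points straight across it (about 1.57 rad by its last correction), and nothing in view around it was moved.

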